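# Switch on the drying line with tap switches

### The arm

A 7-joint arm with a two-finger parallel gripper is mounted at the origin on a cart in front of the work surface, level with it; the furniture and walls round the work are solid. World frame = base frame: x ahead of the robot, y to its left, z up, the work surface at z = 0. Lengths are in m, angles in rad, forces in N, time in s.
With the tool pointing down it reaches from about 0.4 to 0.875 m from the base axis. Payload 19.3 kg.
Tool frame: the origin (TCP) lies at the very end of the fingers, on their centre line; the grasp point (between the pads) lies 19 mm behind it (bot.grasp_offset is the distance from the TCP to the grasp point, in m); z points along the fingers, x is the direction in which the jaws open and shut, and the axes are right-handed (so a half turn about z gives the same grasp; the last joint's range is limited). The gripper opens to 85 mm and grips with 20 to 120 N. Pads are 22 mm wide; open, the fingers measure 114 mm over their backs; the gripper's body (76 mm by 85 mm) begins 54 mm behind the grasp point. The pads swing forward as they close: fully open they stand 13 mm farther back than shut.
Start: joints at [1.199, 0.521, -0.036, 1.599, 0.021, 1.021, -0.113], TCP at [0.186, -0.597, 0.205] pointing down, gripper open.
Joint ranges: [-2.91, 2.91], [-0.3, 2.13], [-1.5, 1.42], [0.17, 2.43], [-1.26, 4.41], [0.16, 1.93], [-2.52, 2.52]. Speed limits (rad/s): [1.89, 1.89, 2.39, 2.39, 3.01, 3.01, 3.01].

### API

Orientations are given as [roll, pitch, yaw] about the fixed x, y, z axes, in that order (R = Rz(yaw) Ry(pitch) Rx(roll)).
In Python, from workcell import status, grab_frame, calibration, job, regions_of, mark_of, bot gives the robot as it stands.
- The arm moves only by the tool carry_out, never from a script. Its argument "deltas" is one flat list of numbers, 5 for each row, row after row: the opening, from -1 (shut) to 1 (fully open), then the shift along the tool's x, y, z in cm, then the turn about the tool's z in degrees. A call has 1 to 20 rows; each row shifts and turns the commanded pose from where the row before left it, along the tool's axes as they then stand; what a row does not reach is not made up. A row lasts 1/12 s, in which the tool goes at most 41.7 mm and 7.16 degrees, less where a joint would pass 70% of its speed; a pose out of reach is approached as far as the arm can. A call with a gripper value outside its range is refused whole. The fingers move at their own pace and stop on an object; "newtons" is the grip in N (left out, the last holds). Time passes only in rows, so rows that do not move let the fingers close. It gives the time, the measured TCP pose, the force and the opening at its end, in the units of the state.
- status.observe(): the state, without advancing time (a new reading comes with each control period).
- grab_frame(name): name is "side" or "top" or "wrist"; returns the picture (400x640x3 uint8, red, green, blue); there is no depth.
- calibration(name): a dict with "fov_y" (degrees; the focal length in pixels is half the picture's height over the tangent of half this angle, whatever the lens; pixels are square), "cx", "cy" (the principal point, pixels), "R" (3x3) and "t" (3): a world point X has camera coordinates R X + t. Camera axes: x right, y down, z forward; pixel columns grow to the right and rows downward; lengths in m; the calibration is good to about 2 mm. A picture is of the moment at which its call begins: read the wrist's pose just before it. calibration takes no time and is no camera call; for the wrist camera it gives the pose at the moment of the call.
- job.job_done(): hands the job in, once; it reports no verdict.
Trained networks look in the newest picture that a camera, given by its name, has taken for a name from the list of things; names that differ only in an ending like _2 or _b are one class to them, and where a whole thing is asked for, a point or a joint stands for the part that bears it (a point fixed in the world has none). Each returns a list of dicts, best first, with "p" (0 to 1); they miss things now and then, are a little off and sometimes report something else, mostly with a low value. They report only what shows in the picture. A call takes as long as a camera call. They do not tell look-alikes from the thing itself.
- regions_of(camera, target): "region" (400x640 bool, what is visible of it) and "xy" ([column, row] in pixels, amid what is visible of it).
- mark_of(camera, target): "xy" ([column, row] in pixels: a listed point, or the origin of a listed thing).
The state is a dict: "clock": time; "qpos": joint angles; "qd": joint speeds; "joint_efforts": joint torques, N m; "position": TCP position; "tool_rot": TCP orientation; "force": force on the tool from outside, world axes, zero at the start; "moment": the same for the moment, N m; "grip_width": finger opening in m.
Only numpy, scipy, OpenCV 4.12 (cv2) and the standard library are available. Lean on these libraries where they do the work, as an engineer would, in place of code of your own. Each camera call takes 0.05 s, during which the arm holds its last target.

### The job

Start the sample-drying line in its proper order: with the fingertips, tap the green cap, then the blue cap, then the yellow cap, pressing each straight down gently until it is fully in and stays down. Leave the red cap (purge) out. Do not grasp, lift or shove the loose switches, do not press hard, and leave the beaker, the dish and the tape roll where they stand.

Things in the scene. Friction and masses are not known exactly. Their poses are not given: they have to be found in the camera images.
- green_pad: Loose tap switch with the green cap: grey square housing 64 x 64 mm, 28 mm high with its dark round collar (43 mm across), about 0.45 kg, on rubber feet. Origin: centre of its underside, z up. All four are alike but for the cap's colour.
- green_cap (a joint): How far the green cap is pushed in, m: 0 = out (as it starts), 0.010 = fully in. Pressed farther, the cap's sprung face gives up to 6 mm more (4 N plus about 1.2 N per mm) and comes back when released. It slides straight down in its housing against a steady friction of about 3 N, has no spring, and stays where it is left. Counts as in beyond 0.007.
- green_cap_top (a point): Centre of the top face of the green cap, a round plastic cap 35 mm across. It is 44 mm above the bench when out (16 mm above the collar) and 34 mm when fully in (6 mm above the collar).
- blue_pad: Loose tap switch with the blue cap: grey square housing 64 x 64 mm, 28 mm high with its dark round collar (43 mm across), about 0.45 kg, on rubber feet. Origin: centre of its underside, z up. All four are alike but for the cap's colour.
- blue_cap (a joint): How far the blue cap is pushed in, m: 0 = out (as it starts), 0.010 = fully in. Pressed farther, the cap's sprung face gives up to 6 mm more (4 N plus about 1.2 N per mm) and comes back when released. It slides straight down in its housing against a steady friction of about 3 N, has no spring, and stays where it is left. Counts as in beyond 0.007.
- blue_cap_top (a point): Centre of the top face of the blue cap, a round plastic cap 35 mm across. It is 44 mm above the bench when out (16 mm above the collar) and 34 mm when fully in (6 mm above the collar).
- yellow_pad: Loose tap switch with the yellow cap: grey square housing 64 x 64 mm, 28 mm high with its dark round collar (43 mm across), about 0.45 kg, on rubber feet. Origin: centre of its underside, z up. All four are alike but for the cap's colour.
- yellow_cap (a joint): How far the yellow cap is pushed in, m: 0 = out (as it starts), 0.010 = fully in. Pressed farther, the cap's sprung face gives up to 6 mm more (4 N plus about 1.2 N per mm) and comes back when released. It slides straight down in its housing against a steady friction of about 3 N, has no spring, and stays where it is left. Counts as in beyond 0.007.
- yellow_cap_top (a point): Centre of the top face of the yellow cap, a round plastic cap 35 mm across. It is 44 mm above the bench when out (16 mm above the collar) and 34 mm when fully in (6 mm above the collar).
- red_pad: Loose tap switch with the red cap: grey square housing 64 x 64 mm, 28 mm high with its dark round collar (43 mm across), about 0.45 kg, on rubber feet. Origin: centre of its underside, z up. All four are alike but for the cap's colour.
- red_cap (a joint): How far the red cap is pushed in, m: 0 = out (as it starts), 0.010 = fully in. Pressed farther, the cap's sprung face gives up to 6 mm more (4 N plus about 1.2 N per mm) and comes back when released. It slides straight down in its housing against a steady friction of about 3 N, has no spring, and stays where it is left. Counts as in beyond 0.007.
- red_cap_top (a point): Centre of the top face of the red cap, a round plastic cap 35 mm across. It is 44 mm above the bench when out (16 mm above the collar) and 34 mm when fully in (6 mm above the collar).
- beaker: Bystander: loose small glass beaker, 58 mm across, 70 mm high. Origin: centre of its underside, z up.
- dish_3: Bystander: loose open aluminium dish, 64 mm across, 21 mm high. Origin: centre of its underside, z up.
- tape_clear: Bystander: loose roll of brown packing tape lying flat, 96 mm across, 48 mm high. Origin: centre of its underside, z up.
There are look-alikes about, which are no part of the job. Leave any pink or turquoise look-alike of the green_pad alone. Leave any purple look-alike of the blue_pad alone.

How it is judged:
On the way, in this order (a step that is already met when the one before it is completed fails the run):
1. the green cap is in, pressed by the fingers (contact force between the fingers and green_pad above 0.3 N and value of joint green_cap above 0.007 m and value of joint each of blue_cap, yellow_cap below 0.003 m), for 0.02 s.
2. then the blue cap is in, pressed by the fingers (contact force between the fingers and blue_pad above 0.3 N and value of joint blue_cap above 0.007 m and value of joint yellow_cap below 0.003 m), for 0.02 s.
3. then the yellow cap is in, pressed by the fingers (contact force between the fingers and yellow_pad above 0.3 N and value of joint yellow_cap above 0.007 m), for 0.02 s.
At the end, for the whole second after the job is handed in: The green, blue and yellow caps are each in by more than 7 mm of their 10 mm; the red cap is in by less than 3 mm; all four switches stand still and upright on the bench, within 15 mm of where they were, and so do the beaker, the dish and the tape roll (15 mm) (value of joint each of green_cap, blue_cap, yellow_cap above 0.007 m and value of joint red_cap below 0.003 m and height (world z) of each of green_pad, blue_pad, yellow_pad, red_pad below 0.004 m and distance of each of green_pad, blue_pad, yellow_pad, red_pad, beaker, dish_3, tape_clear from where it was at the start of the episode below 0.015 m and angle between each of green_pad, blue_pad, yellow_pad, red_pad's own z axis and vertical below 0.1 rad and linear speed of each of green_pad, blue_pad, yellow_pad, red_pad below 0.01 m/s); the robot touches nothing.
It fails at once if a cap goes in 3 mm or more before the one that comes before it is in (7 mm) ((value of joint blue_cap above 0.003 m and value of joint green_cap below 0.007 m) or (value of joint yellow_cap above 0.003 m and value of joint blue_cap below 0.007 m)).
It fails at once if the red cap is pressed in by 3 mm or more (value of joint red_cap above 0.003 m).
It fails at once if a switch is pressed with more than 25 N (contact force between any of the fingers, the arm and green_pad above 25 N or contact force between any of the fingers, the arm and blue_pad above 25 N or contact force between any of the fingers, the arm and yellow_pad above 25 N or contact force between any of the fingers, the arm and red_pad above 25 N).
It fails at once if a switch is lifted more than 6 mm, tipped or shoved more than 15 mm ((height (world z) of green_pad above 0.006 m or distance of green_pad from where it was at the start of the episode above 0.015 m or angle between green_pad's own z axis and vertical above 0.2 rad) or (height (world z) of blue_pad above 0.006 m or distance of blue_pad from where it was at the start of the episode above 0.015 m or angle between blue_pad's own z axis and vertical above 0.2 rad) or (height (world z) of yellow_pad above 0.006 m or distance of yellow_pad from where it was at the start of the episode above 0.015 m or angle between yellow_pad's own z axis and vertical above 0.2 rad) or (height (world z) of red_pad above 0.006 m or distance of red_pad from where it was at the start of the episode above 0.015 m or angle between red_pad's own z axis and vertical above 0.2 rad)).
It fails at once if the beaker, the dish or the tape roll is moved more than 15 mm or tipped ((distance of beaker from where it was at the start of the episode above 0.015 m or angle between beaker's own z axis and vertical above 0.3 rad) or (distance of dish_3 from where it was at the start of the episode above 0.015 m or angle between dish_3's own z axis and vertical above 0.3 rad) or (distance of tape_clear from where it was at the start of the episode above 0.015 m or angle between tape_clear's own z axis and vertical above 0.3 rad)).
It also fails if it takes over 43 s, if anything falls off the work surface, if the arm or the gripper's body presses on something with over 40 N, if the wrist force passes 120 N, or if a joint passes its speed limit or range.

## Working session

There is one attempt and no reset: what is moved stays moved. The work goes in short steps, Python scripts to look and compute and a tool call to move; the robot and the scene stay as the last step left them, time stands still between calls to the robot, and variables do not carry over. Pictures are saved under pics/ and viewed, and the job is handed in when it is done.

Besides the shell and the picture viewer there is one more tool, called after "Emit:" as name(argument=value, ...), one argument or row to a line, values as JSON. carry_out: Moves the arm, as the interface text tells. Its arguments: {"type":"object","properties":{"deltas":{"type":"array","items":{"type":"number"}},"newtons":{"type":"number"}},"required":["deltas"]}

```bash
mkdir -p pics && ls && python3 - <<'E'
from workcell import status, grab_frame, calibration, bot
import cv2
print(status.observe())
for n in ("top","side"):
    f=grab_frame(n); cv2.imwrite(f"pics/{n}0.png",f[:,:,::-1]); print(n,calibration(n))
E
```

```text
pics
{'clock': 0.0, 'qpos': array([ 1.19880865,  0.52199266, -0.03629105,  1.60000469,  0.02119406,
        1.0211023 , -0.11278089]), 'qd': array([ 0.00125376, -0.0002885 ,  0.00097693, -0.0004425 ,  0.0001036 ,
       -0.00050858,  0.00012709]), 'joint_efforts': array([ 3.42338017e-04, -9.27087021e+01,  1.98035449e+00, -3.69930196e+01,
        1.78434985e-02,  8.16038169e-03, -2.73659145e-05]), 'position': array([ 0.18560159, -0.5964214 ,  0.20414065]), 'tool_rot': array([ 3.14149920e+00,  1.11840153e-03, -1.26903424e+00]), 'force': array([-0.17098563, -0.11007705,  0.24874073]), 'moment': array([-0.02440443, -0.02212165, -0.06343639]), 'grip_width': 0.0851399676413519}
top {'fov_y': 48.234908271918385, 'cx': 313.2394374021269, 'cy': 194.04549689755555, 'R': array([[ 0.09463846, -0.99548444,  0.00736807],
       [-0.96911395, -0.09381954, -0.22807026],
       [ 0.22773166,  0.01444372, -0.9736168 ]]), 't': array([-0.07857849,  0.52914199,  1.10920455])}
side {'fov_y': 44.82699515380931, 'cx': 324.80435944328445, 'cy': 194.65215858859673, 'R': array([[-0.97058712, -0.24013666,  0.01717631],
       [-0.13424141,  0.4805924 , -0.86660844],
       [ 0.19984966, -0.84342476, -0.49869308]]), 't': array([0.50393629, 0.13988788, 1.41588348])}
```

View pics/top0.png

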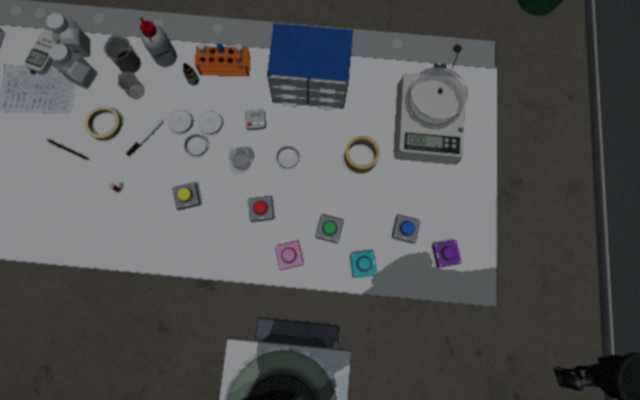

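View pics/side0.png

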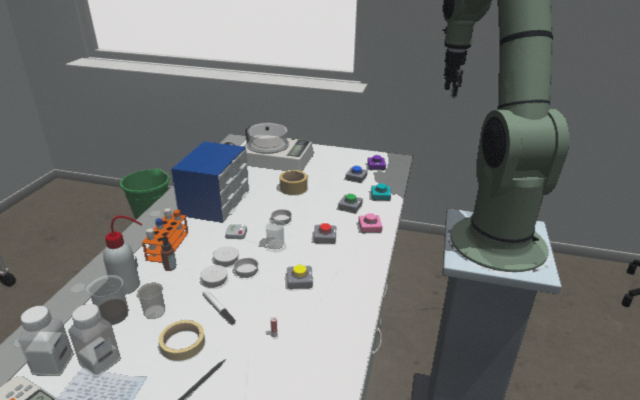

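```bash
cat > h.py <<'E'
import numpy as np, cv2
from workcell import status, grab_frame, calibration, regions_of, mark_of
def K(c):
    f=200/np.tan(np.radians(c['fov_y']/2)); return f
def back(c,uv,z):
    f=K(c); d=np.array([(uv[0]-c['cx'])/f,(uv[1]-c['cy'])/f,1.]); R=np.array(c['R']); t=np.array(c['t'])
    o=-R.T@t; w=R.T@d; return o+w*(z-o[2])/w[2]
def proj(c,X):
    p=np.array(c['R'])@np.array(X)+np.array(c['t']); f=K(c); return np.array([c['cx']+f*p[0]/p[2],c['cy']+f*p[1]/p[2]])
HUE={'green':(50,75),'blue':(100,118),'yellow':(24,34),'red':(0,8)}
def blobs(img,name,smin=120,vmin=60):
    h=cv2.cvtColor(img,cv2.COLOR_RGB2HSV); lo,hi=HUE[name]
    m=cv2.inRange(h,(lo,smin,vmin),(hi,255,255))
    n,l,s,c=cv2.connectedComponentsWithStats(m)
    return [(c[i].round(1).tolist(),s[i].tolist()) for i in np.argsort(-s[1:,4])[:3]+1] if n>1 else []
E
python3 - <<'E'
from h import *
fr={n:grab_frame(n) for n in('top','side')}
for n in fr:
    c=calibration(n)
    for k in HUE:
        m=mark_of(n,k+'_cap_top')[:2]
        print(n,k,[(np.round(x['xy'],1),round(x['p'],2),back(c,x['xy'],.044).round(4)[:2]) for x in m])
        for b in blobs(fr[n],k): print('    ',b,back(c,b[0],.042).round(4)[:2])
    for k in('beaker','dish_3','tape_clear'):
        print(n,k,[(np.round(x['xy'],1),round(x['p'],2),back(c,x['xy'],0).round(4)[:2]) for x in mark_of(n,k)[:3]])
print(status.observe()['clock'])
E
```

```text
top green [(array([330.3, 227.4]), 0.68, array([ 0.4534, -0.0803])), (array([403.5, 228.4]), 0.61, array([ 0.4691, -0.2713]))]
     ([329.2, 227.3], [323, 221, 13, 13, 131]) [ 0.4537 -0.0775]
top blue [(array([450.8, 253.5]), 0.5, array([ 0.4154, -0.3965])), (array([404.7, 227.5]), 0.48, array([ 0.4718, -0.2743]))]
     ([310.2, 51.8], [268, 24, 85, 57, 4060]) [0.9568 0.0211]
     ([407.0, 227.6], [401, 221, 13, 14, 150]) [ 0.4725 -0.2808]
     ([219.6, 46.5], [218, 44, 5, 6, 21]) [0.9478 0.2827]
top yellow [(array([183.5, 193. ]), 0.54, array([0.5079, 0.3158]))]
     ([184.0, 193.9], [178, 188, 13, 13, 137]) [0.506  0.3148]
top red [(array([260.7, 203.6]), 0.6, array([0.4991, 0.1084]))]
     ([259.6, 207.1], [254, 201, 12, 13, 115]) [0.4898 0.1104]
     ([233.0, 75.0], [231, 75, 5, 1, 5]) [0.8623 0.2321]
     ([227.0, 75.0], [225, 75, 5, 1, 5]) [0.8606 0.2491]
top beaker [(array([241.2, 166.4]), 0.95, array([0.6083, 0.1814])), (array([187.1, 196.6]), 0.23, array([0.508 , 0.3181]))]
top dish_3 [(array([285.4, 158.7]), 0.97, array([0.6427, 0.0608]))]
top tape_clear [(array([359.3, 158
[... 668 characters left out ...]
llow [(array([298.1, 267.2]), 0.55, array([0.512 , 0.3145]))]
     ([299.6, 269.8], [293, 265, 13, 11, 112]) [0.5061 0.3211]
side red [(array([354.7, 176.5]), 0.73, array([ 0.4665, -0.2111])), (array([322.8, 222.7]), 0.64, array([0.5017, 0.0983]))]
     ([325.1, 226.9], [320, 224, 11, 7, 64]) [0.4906 0.1149]
     ([112.2, 222.5], [112, 221, 2, 4, 4]) [1.0878 0.2554]
     ([126.3, 217.0], [126, 216, 2, 3, 3]) [1.0661 0.2189]
side beaker [(array([274.8, 242.1]), 0.74, array([0.6261, 0.1686])), (array([297.7, 266.5]), 0.16, array([0.5302, 0.2589]))]
side dish_3 [(array([281.1, 219.5]), 0.73, array([0.6465, 0.0498]))]
side tape_clear [(array([294.2, 188.6]), 0.95, array([ 0.6649, -0.1488]))]
0.9
```

Emit:
carry_out(
  deltas=[-1, 0, 0, 0, -6.6, -1, 0, 0, 0, -6.6, -1, 0, 0, 0, -6.6, -1, 0, 0, 0, -6.6, -1, 0, 0, 0, -6.6, -1, 0, 0, 0, -6.6, -1, 0, 0, 0, -6.6, -1, 0, 0, 0, -6.6, -1, 0, 0, 0, -6.6, -1, 0, 0, 0, -6.6, -1, 0, 0, 0, -6.6, -1, 1.0, -2.5, 0, 0, -1, 1.0, -2.5, 0, 0, -1, 1.0, -2.5, 0, 0, -1, 1.0, -2.5, 0, 0, -1, 1.0, -2.5, 0, 0, -1, 1.0, -2.5, 0, 0],
  newtons=20,
)

```text
clock: 2.32
position: [0.2463, -0.4457, 0.2048]
tool_rot: [3.141, -0.0, -0.002]
force: [1.0, -0.6, -0.4]
grip_width: -0.0001
```

Emit:
carry_out(
  deltas=[-1, 1.5, -2.6, 0, 0, -1, 1.5, -2.6, 0, 0, -1, 1.5, -2.6, 0, 0, -1, 1.5, -2.6, 0, 0, -1, 1.5, -2.6, 0, 0, -1, 1.5, -2.6, 0, 0, -1, 1.5, -2.6, 0, 0, -1, 1.5, -2.6, 0, 0, -1, 1.5, -2.6, 0, 0, -1, 1.5, -2.6, 0, 0, -1, 1.5, -2.6, 0, 0, -1, 1.5, -2.6, 0, 0, -1, 1.4, -2.6, 0, 0, -1, 1.2, -2.6, 0, 0, -1, 0, 0, 0, 0, -1, 0, 0, 0, 0],
)

```text
clock: 3.65
position: [0.4532, -0.0819, 0.2047]
tool_rot: [-3.141, -0.0, 0.001]
force: [-0.8, 0.1, 0.3]
grip_width: -0.0
```

```bash
python3 - <<'E'
from h import *
s=status.observe(); c=calibration('wrist'); f=grab_frame('wrist'); cv2.imwrite('pics/w1.png',f[:,:,::-1])
print(s['clock'],s['position'],s['tool_rot'],s['force']); print(c)
for k in HUE:
    for b in blobs(f,k): print(k,b,back(c,b[0],.042).round(4)[:2])
E
```

```text
3.65 [ 0.45319092 -0.08193074  0.20473247] [-3.14126064e+00 -2.01416537e-04  8.43806471e-04] [-0.81116644  0.07267549  0.29684854]
{'fov_y': 69.49643941168964, 'cx': 319.32651772342865, 'cy': 203.97706526720637, 'R': array([[ 9.99999506e-01,  9.62641181e-04, -2.46318732e-04],
       [ 9.91868151e-04, -9.52183769e-01,  3.05524281e-01],
       [ 5.95695560e-05, -3.05524374e-01, -9.52184254e-01]]), 't': array([-0.45239647, -0.11851946,  0.35469876])}
green ([320.9, 176.3], [307, 162, 29, 29, 651]) [ 0.4543 -0.0764]
blue ([632.5, 94.0], [631, 94, 4, 1, 4]) [0.7896 0.0142]
blue ([617.5, 94.0], [617, 94, 2, 1, 2]) [0.7734 0.0142]
blue ([617.0, 96.0], [617, 96, 1, 1, 1]) [0.7735 0.0121]
red ([358.0, 2.9], [344, 0, 29, 9, 166]) [0.4905 0.0981]
red ([342.0, 0.0], [342, 0, 1, 1, 1]) [0.4746 0.1005]
```

View pics/w1.png

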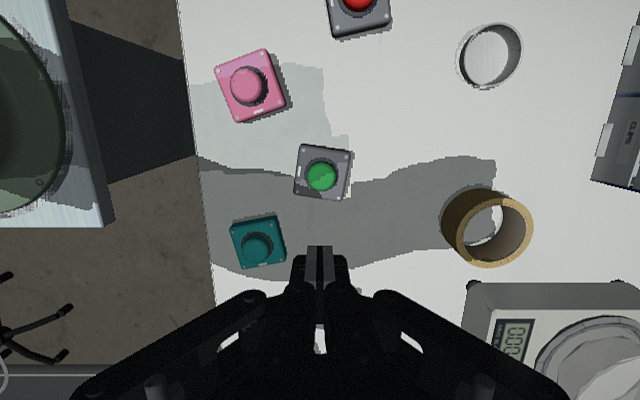

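Emit:
carry_out(
  deltas=[-1, 0.1, -0.5, 1.5, 0, -1, 0, 0, 2.5, 0, -1, 0, 0, 2.5, 0, -1, 0, 0, 2.5, 0, -1, 0, 0, 2.5, 0, -1, 0, 0, 2.0, 0, -1, 0, 0, 1.0, 0, -1, 0, 0, 0.5, 0, -1, 0, 0, 0, 0, -1, 0, 0, 0, 0],
)

```text
clock: 4.53
position: [0.4541, -0.0786, 0.0554]
tool_rot: [3.141, -0.001, -0.002]
force: [0.5, 0.0, 0.2]
grip_width: 0.0001
```

```bash
python3 - <<'E'
from h import *
s=status.observe(); c=calibration('wrist'); f=grab_frame('wrist'); cv2.imwrite('pics/w2.png',f[:,:,::-1])
print(s['clock'],s['position'],s['tool_rot'],s['force'])
for b in blobs(f,'green'): print(b,back(c,b[0],.044).round(4)[:2])
print(proj(c,s['position']))
E
```

```text
4.5333 [ 0.45410733 -0.07860156  0.05543441] [ 3.14131882e+00 -7.30096958e-04 -2.42570213e-03] [0.51442903 0.01752612 0.17293863]
([318.5, 216.1], [297, 205, 47, 24, 717]) [ 0.4529 -0.0671]
[320.34542804 239.07242968]
```

View pics/w2.png

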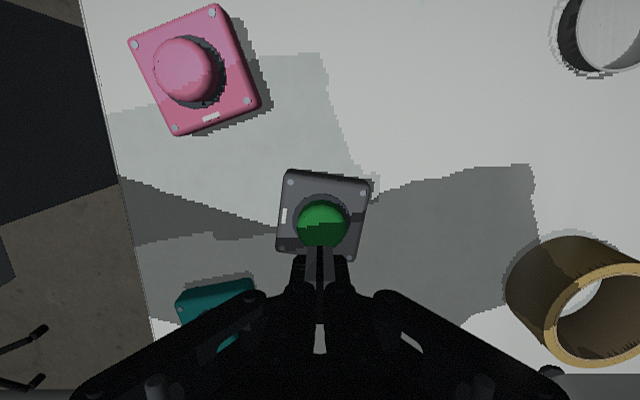

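Emit:
carry_out(
  deltas=[-1, 0, -0.1, 0.4, 0, -1, 0, 0, 0.4, 0, -1, 0, 0, 0.2, 0, -1, 0, 0, 0.2, 0, -1, 0, 0, 0.2, 0, -1, 0, 0, 0.2, 0, -1, 0, 0, 0.2, 0, -1, 0, 0, 0, 0],
)

```text
clock: 5.25
position: [0.4536, -0.0772, 0.0363]
tool_rot: [-3.141, 0.0, -0.002]
force: [0.5, -1.3, -0.2]
grip_width: -0.0002
```

Emit:
carry_out(
  deltas=[-1, 0, 0, 0.2, 0, -1, 0, 0, 0.2, 0, -1, 0, 0, 0.1, 0],
)

```text
clock: 5.5
position: [0.4537, -0.0773, 0.0315]
tool_rot: [-3.142, 0.0, -0.002]
force: [0.4, -0.4, -0.5]
grip_width: 0.0002
```

```bash
python3 - <<'E'
from h import *
s=status.observe(); c=calibration('wrist'); f=grab_frame('wrist'); cv2.imwrite('pics/w3.png',f[:,:,::-1])
print(s['clock'],s['position'],s['tool_rot'],s['force'],s['moment'])
for b in blobs(f,'green'): print(b,back(c,b[0],.034).round(4)[:2])
print(status.observe()['force'])
E
```

```text
5.5 [ 0.45369673 -0.07726943  0.03146108] [-3.14155940e+00  1.21048887e-04 -1.94866987e-03] [ 0.43858722 -0.39024037 -0.45005885] [ 0.05192525 -0.02447105  0.01993719]
([318.9, 228.5], [296, 219, 49, 20, 572]) [ 0.4528 -0.0689]
[ 0.17756206  1.32082637 -0.70606008]
```

View pics/w3.png

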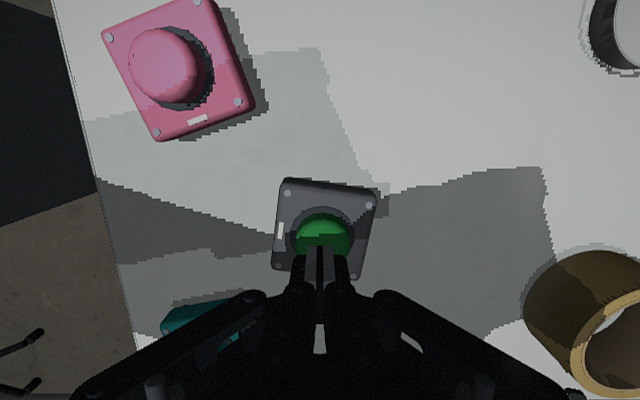

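```bash
python3 - <<'E'
from h import *
from workcell import bot
print([a for a in dir(bot) if a[0]!='_'], bot.grasp_offset)
c=calibration('wrist'); f=cv2.imread('pics/w3.png')
big=cv2.resize(f[190:300,240:400],None,fx=5,fy=5,interpolation=cv2.INTER_NEAREST)
th=np.linspace(0,2*np.pi,80)
def circ(z,r,col):
    for t in th:
        u=proj(c,[.454+r*np.cos(t),-.0772+r*np.sin(t),z]); p=((u-[240,190])*5+2.5).astype(int); cv2.circle(big,tuple(map(int,p)),1,col,-1)
circ(.044,.0175,(0,0,255)); circ(.034,.0175,(0,255,255)); circ(.028,.0215,(255,255,255))
for a in(-1,1):
  for b in (-1,1):
    u=proj(c,[.4537+a*.0145,-.0773+b*.011,.0315]); p=((u-[240,190])*5).astype(int); cv2.circle(big,tuple(map(int,p)),4,(255,0,255),-1)
cv2.imwrite('pics/w3b.png',big)
s=status.observe();print(s['force'],s['joint_efforts'])
E
```

```text
['IKError', 'grasp_offset'] 0.0187
[ 0.17756206  1.32082637 -0.70606008] [ 1.21483169e-01 -7.97134137e+01 -5.88799685e+00 -1.90674967e+01
 -1.32198163e-02  2.77394021e-02  2.57931504e-02]
```

View pics/w3b.png

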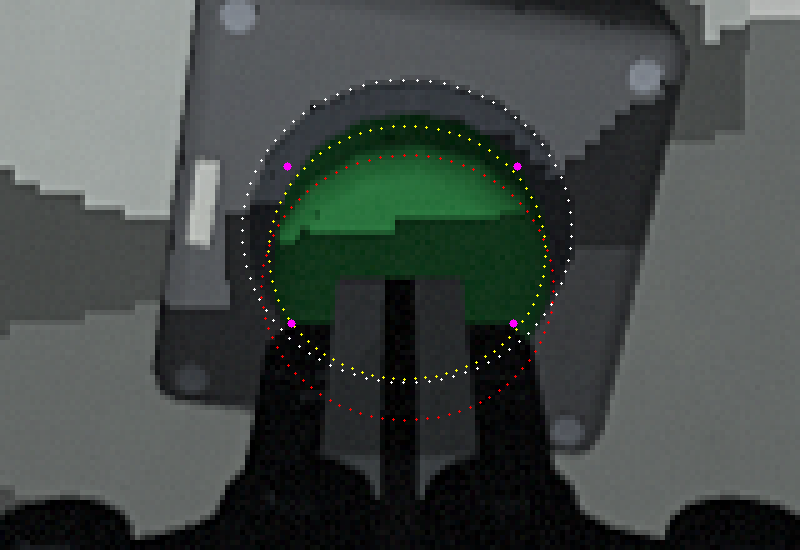

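```bash
python3 - <<'E'
from h import *
c=calibration('wrist'); print(-np.array(c['R']).T@c['t'])
for y in(-.0883,-.0773,-.0663):
  print(y,[(z,proj(c,[.4537,y,z])[1].round(1)) for z in np.arange(.0315,.06,.004)])
E
```

```text
[0.45323901 0.00069736 0.20046952]
-0.0883 [(np.float64(0.0315), np.float64(254.7)), (np.float64(0.035500000000000004), np.float64(257.6)), (np.float64(0.03950000000000001), np.float64(260.7)), (np.float64(0.04350000000000001), np.float64(263.9)), (np.float64(0.047500000000000014), np.float64(267.3)), (np.float64(0.05150000000000002), np.float64(270.8)), (np.float64(0.05550000000000002), np.float64(274.5)), (np.float64(0.059500000000000025), np.float64(278.3))]
-0.0773 [(np.float64(0.0315), np.float64(239.2)), (np.float64(0.035500000000000004), np.float64(241.9)), (np.float64(0.03950000000000001), np.float64(244.7)), (np.float64(0.04350000000000001), np.float64(247.7)), (np.float64(0.047500000000000014), np.float64(250.7)), (np.float64(0.05150000000000002), np.float64(253.9)), (np.float64(0.05550000000000002), np.float64(257.3)), (np.float64(0.059500000000000025), np.float64(260.8))]
-0.0663 [(np.float64(0.0315), np.float64(223.2)), (np.float64(0.035500000000000004), np.float64(225.6)), (np.float64(0.03950000000000001), np.float64(228.2)), (np.float64(0.04350000000000001), np.float64(230.8)), (np.float64(0.047500000000000014), np.float64(233.5)), (np.float64(0.05150000000000002), np.float64(236.4)), (np.float64(0.05550000000000002), np.float64(239.4)), (np.float64(0.059500000000000025), np.float64(242.5))]
```

```bash
python3 - <<'E'
from h import *
P=[.4537,-.0773,.0315]
out=[]
for n in('side','top'):
    c=calibration(n); f=grab_frame(n)[:,:,::-1].copy(); u=proj(c,P); a=(u-[40,30]).astype(int)
    b=cv2.resize(f[a[1]:a[1]+50,a[0]:a[0]+80],None,fx=8,fy=8,interpolation=cv2.INTER_NEAREST)
    for z,col in((.0315,(0,0,255)),(.044,(0,255,255)),(.064,(255,0,255))):
        q=((proj(c,[P[0],P[1],z])-a)*8+4).astype(int); cv2.circle(b,tuple(map(int,q)),3,col,-1)
    cv2.imwrite(f'pics/{n}4.png',b)
s=status.observe();print(s['clock'],s['position'],s['force'])
E
```

```text
5.65 [ 0.45366637 -0.0772372   0.03162691] [ 0.04870162  0.39330674 -0.33991074]
```

View pics/side4.png

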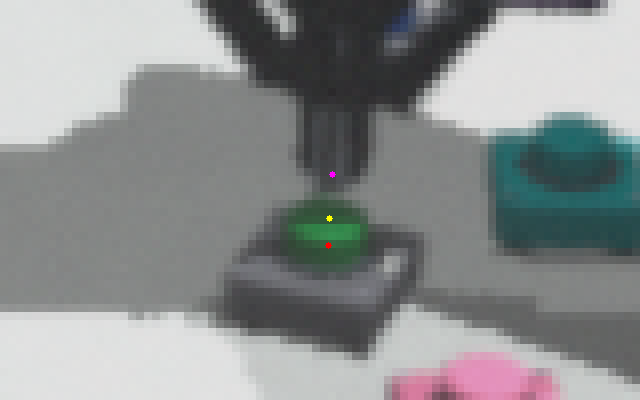

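View pics/top4.png

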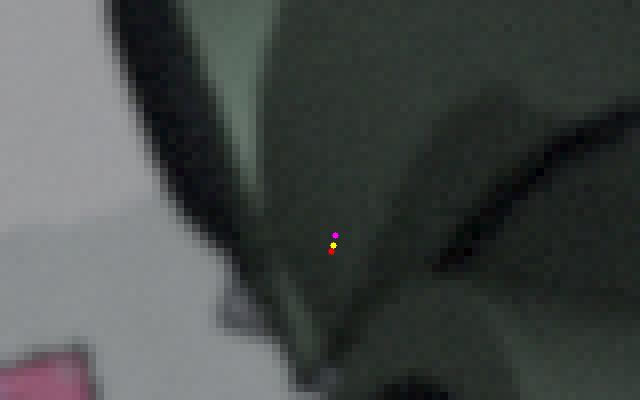

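```bash
python3 - <<'E'
from h import *
from scipy.optimize import fsolve
cw=calibration('wrist'); cs=calibration('side'); P=[.4537,-.0773,.0315]
a=(proj(cs,P)-[40,30]).astype(int)
for rw in (245.5,246.5):
  for rs in(182,186,190,194):
    r=fsolve(lambda v:[proj(cw,[.4537,v[0],v[1]])[1]-rw, proj(cs,[.4537,v[0],v[1]])[1]-(a[1]+rs/8)],[-.07,.06])
    print(rw,rs,r.round(4))
E
```

```text
245.5 182 [-0.0652  0.0655]
245.5 186 [-0.0664  0.063 ]
245.5 190 [-0.0676  0.0606]
245.5 194 [-0.0689  0.0581]
246.5 182 [-0.066   0.0651]
246.5 186 [-0.0672  0.0626]
246.5 190 [-0.0685  0.0601]
246.5 194 [-0.0697  0.0576]
```

The cameras agree: the fingertips really end about 30 mm above the reported TCP, and the green cap is still out. I'll continue on force and vision rather than trusting that z.

Emit:
carry_out(
  deltas=[-1, 0, 0, 0.3, 0, -1, 0, 0, 0.3, 0, -1, 0, 0, 0.3, 0, -1, 0, 0, 0.2, 0, -1, 0, 0, 0, 0],
)

```text
clock: 6.07
position: [0.4535, -0.0772, 0.0202]
tool_rot: [-3.141, 0.001, -0.002]
force: [-0.9, -0.1, -0.6]
grip_width: -0.0001
```

Emit:
carry_out(
  deltas=[-1, 0, 0, 0.2, 0, -1, 0, 0, 0.2, 0],
)

```text
clock: 6.23
position: [0.4539, -0.0773, 0.0167]
tool_rot: [3.142, -0.0, -0.002]
force: [-0.1, -0.5, 2.7]
grip_width: -0.0001
```

Emit:
carry_out(
  deltas=[-1, 0, 0, 0.2, 0, -1, 0, 0, 0.2, 0],
)

```text
clock: 6.4
position: [0.4539, -0.0773, 0.0126]
tool_rot: [3.142, -0.0, -0.002]
force: [0.4, 0.4, 2.4]
grip_width: 0.0001
```

Emit:
carry_out(
  deltas=[-1, 0, 0, 0.2, 0, -1, 0, 0, 0.1, 0],
)

```text
clock: 6.57
position: [0.4538, -0.0772, 0.0095]
tool_rot: [-3.142, -0.0, -0.002]
force: [0.1, 0.7, 2.1]
grip_width: -0.0001
```

Emit:
carry_out(
  deltas=[-1, 0, 0, 0.1, 0, -1, 0, 0, 0.1, 0],
)

```text
clock: 6.73
position: [0.4538, -0.0772, 0.0076]
tool_rot: [-3.142, -0.0, -0.002]
force: [0.2, 0.4, 2.2]
grip_width: -0.0
```

Emit:
carry_out(
  deltas=[-1, 0, 0, 0.1, 0, -1, 0, 0, 0.1, 0],
)

```text
clock: 6.9
position: [0.4539, -0.0773, 0.0057]
tool_rot: [3.142, -0.0, -0.002]
force: [0.3, -0.0, 4.7]
grip_width: -0.0002
```

Emit:
carry_out(
  deltas=[-1, 0, 0, 0.1, 0],
)

```text
clock: 6.98
position: [0.4538, -0.0772, 0.0047]
tool_rot: [3.142, -0.0, -0.002]
force: [0.8, -0.7, 5.5]
grip_width: -0.0
```

Emit:
carry_out(
  deltas=[-1, 0, 0, 0.1, 0, -1, 0, 0, 0, 0, -1, 0, 0, 0, 0],
)

```text
clock: 7.23
position: [0.4539, -0.0773, 0.0038]
tool_rot: [3.142, -0.0, -0.002]
force: [-0.2, 0.2, 8.8]
grip_width: -0.0001
```

Emit:
carry_out(
  deltas=[-1, 0, 0, -0.3, 0, -1, 0, 0, -1, 0, -1, 0, 0, -2, 0, -1, 0, 0, -2.5, 0, -1, 0, 0, -2.5, 0, -1, 0, 0, -2.5, 0, -1, 0, 0, -2.5, 0, -1, 0, 0, -2, 0, -1, 0, 0, 0, 0],
)

```text
clock: 7.98
position: [0.4551, -0.0774, 0.1604]
tool_rot: [3.14, -0.004, -0.002]
force: [0.8, -0.0, -0.2]
grip_width: 0.0001
```

```bash
python3 - <<'E'
from h import *
s=status.observe(); c=calibration('wrist'); f=grab_frame('wrist'); cv2.imwrite('pics/w5.png',f[:,:,::-1])
print(s['clock'],s['position'],s['force'])
for k in('green','red'):
    for b in blobs(f,k)[:1]: print(k,b,back(c,b[0],.033).round(4)[:2])
E
```

```text
7.9833 [ 0.45506602 -0.07741811  0.16039727] [ 0.8300528  -0.01479123 -0.16087777]
green ([318.8, 187.1], [303, 172, 32, 31, 767]) [ 0.4544 -0.076 ]
```

View pics/w5.png

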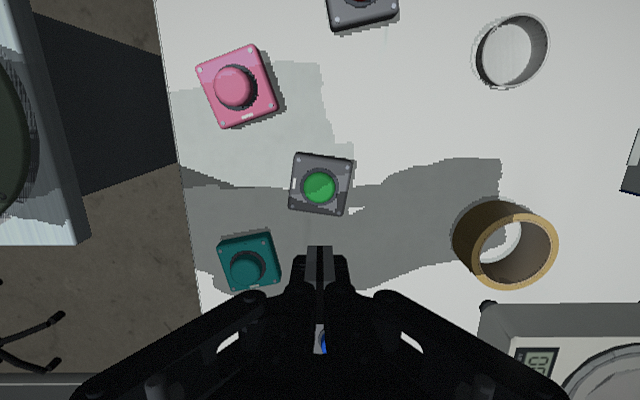

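The green cap now sits flush in its collar at (319,187) and the housing hasn't moved. Blue is next.

Emit:
carry_out(
  deltas=[-1, 0.2, 1.5, 0, 0, -1, 0.2, 2.5, 0, 0, -1, 0.2, 2.5, 0, 0, -1, 0.2, 2.5, 0, 0, -1, 0.2, 2.5, 0, 0, -1, 0.2, 2.5, 0, 0, -1, 0.2, 2.5, 0, 0, -1, 0.2, 2.5, 0, 0, -1, 0.1, 1.3, 0, 0, -1, 0, 0, 0, 0, -1, 0, 0, 0, 0],
)

```text
clock: 8.95
position: [0.4699, -0.2799, 0.156]
tool_rot: [-3.141, 0.001, -0.003]
force: [0.5, 0.9, 0.6]
grip_width: -0.0001
```

```bash
python3 - <<'E'
from h import *
s=status.observe(); c=calibration('wrist'); f=grab_frame('wrist'); cv2.imwrite('pics/w6.png',f[:,:,::-1])
print(s['clock'],s['position'],s['force'])
for k in('green','blue'):
    for b in blobs(f,k)[:2]: print(k,b,back(c,b[0],.041 if k=='blue' else .033).round(4)[:2])
E
```

```text
8.95 [ 0.4699306  -0.27987812  0.15602046] [0.52207051 0.92930946 0.6249999 ]
green ([583.2, 312.8], [579, 310, 10, 7, 40]) [ 0.7875 -0.4343]
blue ([323.6, 192.7], [308, 177, 33, 32, 825]) [ 0.4735 -0.2809]
```

View pics/w6.png

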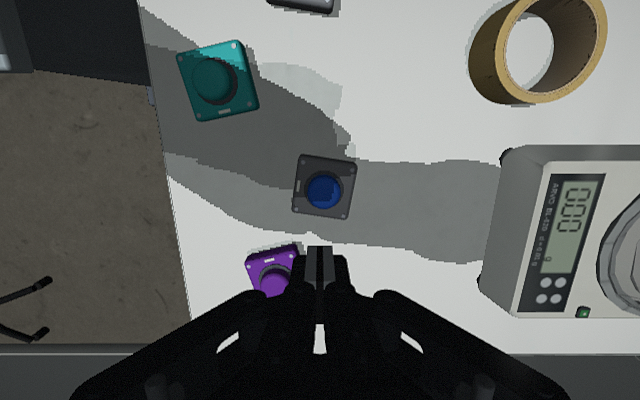

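Emit:
carry_out(
  deltas=[-1, 0.3, 0.1, 1.5, 0, -1, 0, 0, 2.5, 0, -1, 0, 0, 2.5, 0, -1, 0, 0, 2.5, 0, -1, 0, 0, 2, 0, -1, 0, 0, 1, 0, -1, 0, 0, 0.6, 0, -1, 0, 0, 0.4, 0, -1, 0, 0, 0, 0, -1, 0, 0, 0, 0],
)

```text
clock: 9.83
position: [0.4738, -0.2813, 0.0275]
tool_rot: [3.141, -0.001, -0.002]
force: [-0.5, -0.6, 0.7]
grip_width: -0.0002
```

Emit:
carry_out(
  deltas=[-1, 0, 0, 0.2, 0, -1, 0, 0, 0.2, 0, -1, 0, 0, 0.2, 0],
)

```text
clock: 10.08
position: [0.4735, -0.2815, 0.021]
tool_rot: [3.141, -0.001, -0.002]
force: [-0.1, 0.5, -0.1]
grip_width: -0.0001
```

Emit:
carry_out(
  deltas=[-1, 0, 0, 0.2, 0, -1, 0, 0, 0.2, 0, -1, 0, 0, 0.2, 0],
)

```text
clock: 10.33
position: [0.4734, -0.2814, 0.0146]
tool_rot: [3.142, -0.0, -0.002]
force: [-0.8, -0.4, 2.5]
grip_width: 0.0
```

Emit:
carry_out(
  deltas=[-1, 0, 0, 0.2, 0, -1, 0, 0, 0.2, 0, -1, 0, 0, 0.2, 0],
)

```text
clock: 10.58
position: [0.4734, -0.2813, 0.0085]
tool_rot: [3.142, -0.0, -0.002]
force: [-0.9, -0.1, 2.9]
grip_width: 0.0
```

Emit:
carry_out(
  deltas=[-1, 0, 0, 0.2, 0, -1, 0, 0, 0.1, 0],
)

```text
clock: 10.75
position: [0.4734, -0.2814, 0.0055]
tool_rot: [3.142, -0.0, -0.002]
force: [-0.2, -1.8, 5.5]
grip_width: -0.0
```

Emit:
carry_out(
  deltas=[-1, 0, 0, 0.1, 0, -1, 0, 0, 0.1, 0, -1, 0, 0, 0, 0],
)

```text
clock: 11.0
position: [0.4734, -0.2814, 0.0037]
tool_rot: [3.141, -0.0, -0.002]
force: [-1.1, -0.1, 8.3]
grip_width: 0.0004
```

Emit:
carry_out(
  deltas=[-1, 0, 0, -0.3, 0, -1, 0, 0, -1, 0, -1, 0, 0, -2, 0, -1, 0, 0, -2.5, 0, -1, 0, 0, -2.5, 0, -1, 0, 0, -2.5, 0, -1, 0, 0, -2.5, 0, -1, 0, 0, -2, 0, -1, 0, 0, 0, 0],
)

```text
clock: 11.75
position: [0.4749, -0.2818, 0.1608]
tool_rot: [3.139, -0.004, -0.002]
force: [0.6, -0.1, -0.0]
grip_width: -0.0001
```

```bash
python3 - <<'E'
from h import *
s=status.observe(); c=calibration('wrist'); f=grab_frame('wrist'); cv2.imwrite('pics/w7.png',f[:,:,::-1])
print(s['clock'],s['position'],s['force'])
for b in blobs(f,'blue')[:1]: print(b,back(c,b[0],.033).round(4)[:2])
E
```

```text
11.75 [ 0.47485163 -0.28184697  0.16082557] [ 0.64736804 -0.09603763 -0.02048326]
([318.1, 186.9], [303, 172, 31, 31, 757]) [ 0.4734 -0.2806]
```

View pics/w7.png

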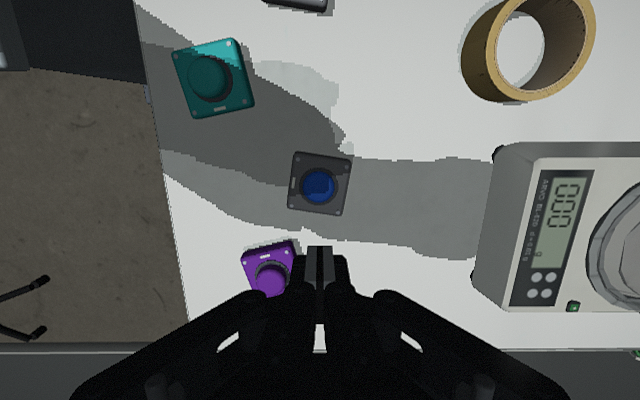

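Blue is in, low in its collar at (318,187), and its housing is in place. Yellow is next, passing high over the red switch.

Emit:
carry_out(
  deltas=[-1, 0, -1.5, 0, 0, -1, 0, -3, 0, 0, -1, 0.2, -3.2, 0, 0, -1, 0.2, -3.2, 0, 0, -1, 0.2, -3.2, 0, 0, -1, 0.2, -3.2, 0, 0, -1, 0.2, -3.2, 0, 0, -1, 0.2, -3.2, 0, 0, -1, 0.2, -3.2, 0, 0, -1, 0.2, -3.2, 0, 0, -1, 0.2, -3.2, 0, 0, -1, 0.2, -3.2, 0, 0, -1, 0.2, -3.2, 0, 0, -1, 0.2, -3.2, 0, 0, -1, 0.2, -3.2, 0, 0, -1, 0.2, -3.2, 0, 0, -1, 0.2, -3.2, 0, 0, -1, 0.2, -3.2, 0, 0, -1, 0.2, -2.5, 0, 0, -1, 0, -1.5, 0, 0],
)

```text
clock: 13.47
position: [0.5074, 0.3187, 0.1558]
tool_rot: [-3.141, 0.001, 0.001]
force: [-1.2, -0.5, -0.4]
grip_width: -0.0003
```

```bash
python3 - <<'E'
from h import *
grab_frame('wrist');grab_frame('wrist')
s=status.observe(); c=calibration('wrist'); f=grab_frame('wrist'); cv2.imwrite('pics/w8.png',f[:,:,::-1])
print(s['clock'],s['position'],s['force'])
for b in blobs(f,'yellow')[:2]: print(b,back(c,b[0],.041).round(4)[:2])
E
```

```text
13.5667 [0.5070623  0.31845884 0.15577844] [-0.83995509 -0.94046609 -0.94952371]
([320.3, 191.6], [304, 175, 34, 33, 865]) [0.5071 0.3186]
([314.0, 175.0], [314, 175, 1, 1, 1]) [0.5008 0.3358]
```

View pics/w8.png

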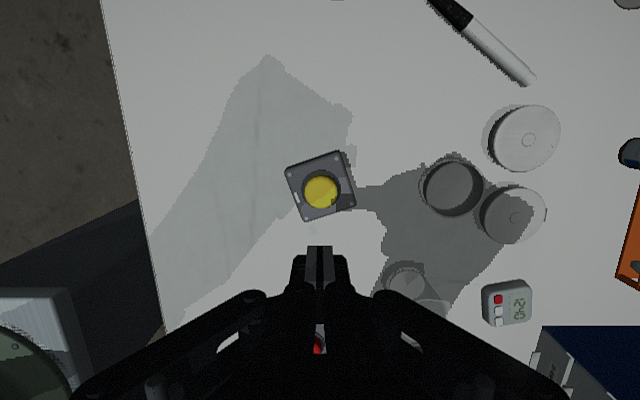

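Yellow is at (320,192), directly under the tool. Descending.

Emit:
carry_out(
  deltas=[-1, 0, 0, 1.5, 0, -1, 0, 0, 2.5, 0, -1, 0, 0, 2.5, 0, -1, 0, 0, 2.5, 0, -1, 0, 0, 2, 0, -1, 0, 0, 1, 0, -1, 0, 0, 0.6, 0, -1, 0, 0, 0.4, 0, -1, 0, 0, 0, 0, -1, 0, 0, 0, 0],
)

```text
clock: 14.45
position: [0.5089, 0.3157, 0.0275]
tool_rot: [-3.141, -0.001, -0.002]
force: [-0.2, -0.3, -0.2]
grip_width: 0.0001
```

Emit:
carry_out(
  deltas=[-1, 0, 0, 0.2, 0, -1, 0, 0, 0.2, 0, -1, 0, 0, 0.2, 0],
)

```text
clock: 14.7
position: [0.5088, 0.3157, 0.021]
tool_rot: [-3.141, -0.001, -0.002]
force: [-0.9, 0.1, 0.7]
grip_width: 0.0003
```

Emit:
carry_out(
  deltas=[-1, 0, 0, 0.2, 0, -1, 0, 0, 0.2, 0, -1, 0, 0, 0.2, 0],
)

```text
clock: 14.95
position: [0.5086, 0.3157, 0.0146]
tool_rot: [-3.142, -0.0, -0.002]
force: [0.6, -0.3, 3.7]
grip_width: 0.0002
```

Emit:
carry_out(
  deltas=[-1, 0, 0, 0.2, 0, -1, 0, 0, 0.2, 0, -1, 0, 0, 0.2, 0],
)

```text
clock: 15.2
position: [0.5085, 0.3157, 0.0085]
tool_rot: [-3.142, -0.0, -0.002]
force: [0.4, -0.2, 3.2]
grip_width: -0.0003
```

Emit:
carry_out(
  deltas=[-1, 0, 0, 0.2, 0, -1, 0, 0, 0.1, 0],
)

```text
clock: 15.37
position: [0.5086, 0.3157, 0.0056]
tool_rot: [-3.142, -0.0, -0.002]
force: [-0.5, -0.6, 6.7]
grip_width: -0.0001
```

Emit:
carry_out(
  deltas=[-1, 0, 0, 0.1, 0, -1, 0, 0, 0.1, 0, -1, 0, 0, 0, 0],
)

```text
clock: 15.62
position: [0.5086, 0.3157, 0.0038]
tool_rot: [-3.142, -0.0, -0.002]
force: [-1.2, -1.5, 8.1]
grip_width: 0.0003
```

Emit:
carry_out(
  deltas=[-1, 0, 0, -0.3, 0, -1, 0, 0, -1, 0, -1, 0, 0, -2, 0, -1, 0, 0, -2.5, 0, -1, 0, 0, -2.5, 0, -1, 0, 0, -2.5, 0, -1, 0, 0, -2.5, 0, -1, 0, 0, -2, 0, -1, 0, 0, 0, 0, -1, 0, 0, 0, 0],
)

```text
clock: 16.45
position: [0.5088, 0.3158, 0.1579]
tool_rot: [-3.141, -0.002, -0.002]
force: [0.1, -0.4, 0.1]
grip_width: -0.0003
```

```bash
python3 - <<'E'
from h import *
s=status.observe(); c=calibration('wrist'); f=grab_frame('wrist'); cv2.imwrite('pics/w9.png',f[:,:,::-1])
print(s['clock'],s['position'],s['force'])
for b in blobs(f,'yellow')[:1]: print(b,back(c,b[0],.033).round(4)[:2])
f=grab_frame('side'); cv2.imwrite('pics/side9.png',cv2.resize(f[140:300,220:420,::-1],None,fx=3.9,fy=3.7,interpolation=cv2.INTER_CUBIC))
for n in('side','top'):
  f=grab_frame(n)
  for k in HUE: print(n,k,[(b[0],b[1][4],back(calibration(n),b[0],.042 if k=='red' else .033).round(4)[:2]) for b in blobs(f,k)[:2]])
  for k in('beaker','dish_3','tape_clear'): print(n,k,[np.round(x['xy'],1) for x in mark_of(n,k)[:1]])
E
```

```text
16.45 [0.50884618 0.31578116 0.15788992] [ 0.05839137 -0.42916739  0.05651746]
([318.4, 186.4], [303, 171, 32, 32, 799]) [0.5074 0.3188]
side green [([351.0, 198.7], 24, array([ 0.4525, -0.0781])), ([121.0, 186.0], 1, array([1.2024, 0.0448]))]
side blue [([203.1, 164.6], 2024, array([ 1.0149, -0.1736])), ([356.4, 170.4], 34, array([ 0.4728, -0.2795]))]
side yellow [([299.2, 271.9], 98, array([0.508 , 0.3187]))]
side red [([325.1, 226.8], 79, array([0.4908, 0.1144])), ([121.5, 217.0], 4, array([1.0795, 0.2226]))]
side beaker [array([275.1, 242.8])]
side dish_3 []
side tape_clear [array([325.5, 235.9])]
top green [([329.5, 227.8], 115, array([ 0.4539, -0.0787]))]
top blue [([310.2, 51.8], 4053, array([0.9621, 0.0216])), ([406.6, 228.0], 142, array([ 0.4729, -0.2816]))]
top yellow []
top red [([224.5, 48.7], 6, array([0.9422, 0.2677])), ([241.5, 75.0], 4, array([0.8647, 0.2082]))]
top beaker [array([241.4, 166.1])]
top dish_3 [array([287.6, 158.9])]
top tape_clear [array([358.3, 157.3])]
```

View pics/w9.png

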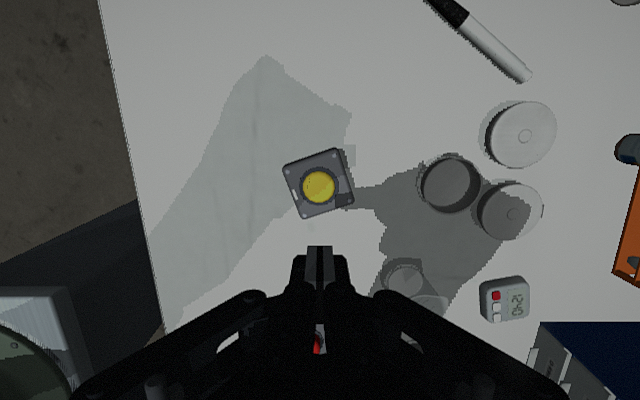

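View pics/side9.png

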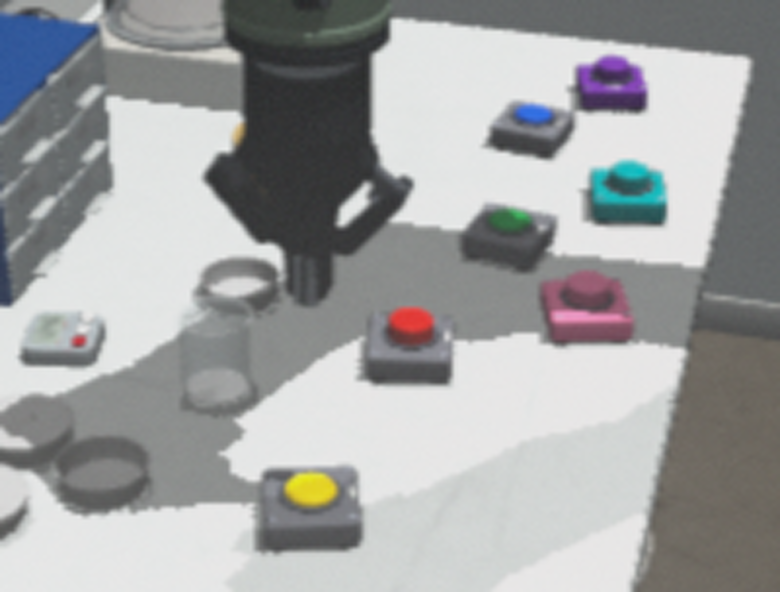

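The green, blue and yellow caps are all low in their collars, the red cap is still standing out, and nothing has moved. The tool is clear, so I'm handing in.

```bash
python3 - <<'E'
from workcell import job,status
print(job.job_done(), status.observe()['clock'])
E
```

```text
the job is handed in; nothing more can be done
the job is handed in; nothing more can be done
```

I tapped the green, blue and yellow caps in that order with the shut fingertips, and all three stayed down. The job was handed in at about 17 s of the 43 s allowed; no verdict is reported.

- **Forces:** each cap slid in at about 2–4 N. I stopped at about 8–9 N, just after the force rise that marks the bottom of travel, well under the 25 N limit.
- **Last checks:** the final pictures show the three caps low in their collars and the red cap still out. The caps were within about 3 mm of where I first measured them, and the beaker, dish and tape roll were within a few pixels of their first positions. The arm was clear of everything, with about 0 N on the tool.
- **What disagreed:**
  - **Fingertip height:** the fingertips actually ended about 28–30 mm above the reported TCP. My first descent on green stopped short of the cap, so I finished each press on measured force and the camera pictures.
  - **Yellow press:** it landed about 3 mm off the cap's centre.
  - **Final picture check:** the arm hid yellow and red from the top camera and the tape roll from the side camera. The network missed the dish in the side picture and put the tape roll in the wrong place there. I relied on the other cameras for each of these.

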